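# Turn the parts carousel so the solder spool stands at the pointer

### The arm

A 7-joint arm with a two-finger parallel gripper is mounted at the origin on the work surface. World frame = base frame: x ahead of the robot, y to its left, z up, the work surface at z = 0. Lengths are in m, angles in rad, forces in N, time in s.
With the tool pointing down it reaches from about 0.4 to 0.85 m from the base axis. Payload 10.4 kg.
Tool frame: the origin (TCP) lies midway between the tips of the shut fingers; the grasp point (between the pads) lies 19 mm behind it; z points along the fingers, y is the line along which they close (so a half turn about z gives the same grasp; the last joint's range is limited). The gripper opens to 87 mm and grips with 3 to 60 N. Pads are 19 mm wide; open, the fingers measure 117 mm over their backs; the gripper's body (75 mm by 190 mm) begins 51 mm behind the grasp point.
Start: joints at [1.198, 0.332, -0.065, 1.46, 0.022, 1.35, -0.088], TCP at [0.214, -0.587, 0.223] pointing down, gripper open.
Joint ranges: [-2.6, 2.6], [-0.5, 2.12], [-1.47, 1.34], [0.16, 2.42], [-1.27, 4.41], [0.06, 2.06], [-2.6, 2.6]. Speed limits (rad/s): [2.22, 2.22, 2.79, 2.79, 3.14, 3.14, 3.14].

### API

Orientations are given as a unit quaternion [x, y, z, w].
In Python, from rig import ctrl gives the robot as it stands.
- The arm moves only by the tool drive_tool, never from a script. Its argument "plan" is one flat list of numbers, 5 for each row, row after row: the shift along the tool's x, y, z in cm, then the turn about the tool's z in degrees, then the opening, from -1 (shut) to 1 (fully open). A call has 1 to 8 rows; each row is the pose to reach, as a shift and turn from the pose commanded when the call began, along the tool's axes at that moment; what a row does not reach only later rows make up. A row lasts 1/12 s, in which the tool goes at most 41.7 mm and 7.16 degrees, less where a joint would pass 70% of its speed; a pose out of reach is approached as far as the arm can. A call with a gripper value outside its range is refused whole. The fingers move at their own pace and stop on an object; "squeeze" is the grip in N (left out, the last holds). Time passes only in rows, so rows that repeat a pose let the fingers close. It gives the time, the measured TCP pose, the force, the opening and the grip force at its end, in the units of the state.
- ctrl.observe(): the state, without advancing time (a new reading comes with each control period).
- ctrl.snapshot(name): name is "side" or "top"; returns the picture (384x512x3 uint8, red, green, blue); there is no depth.
- ctrl.get_calibration(name): a dict with "fov_y" (degrees; the focal length in pixels is half the picture's height over the tangent of half this angle, whatever the lens; pixels are square), "cx", "cy" (the principal point, pixels), "dist_coeffs" ([k1, k2, p1, p2, k3] as OpenCV has them; the pictures are not rectified), "R" (3x3) and "t" (3): a world point X has camera coordinates R X + t. Camera axes: x right, y down, z forward; pixel columns grow to the right and rows downward; lengths in m; the calibration is good to about 2 mm. A picture is of the moment at which its call begins. get_calibration takes no time and is no camera call.
- ctrl.finish_job(): hands the job in; it is judged then, once.
The state is a dict: "time": time; "joints": joint angles; "joint_vel": joint speeds; "effort": joint torques, N m; "tcp_pos": TCP position; "ee_rot": TCP orientation; "contact_force": force on the tool from outside, world axes, zero at the start; "torque": the same for the moment, N m; "opening": finger opening in m; "gripper_force": force on a finger pad.
Only numpy, scipy, OpenCV 4.12 (cv2) and the standard library are available. Lean on these libraries where they do the work, as an engineer would, in place of code of your own. Each camera call takes 0.05 s, during which the arm holds its last target. There are 200 camera calls.

### The job

Bring the solder spool round to the front of the parts carousel: with the fingers, gently push the posts on the carousel's rim so that it turns, until the spool stands squarely in line with the fixed pointer on the foot, then leave it at rest. Do not touch, lift or knock over the things standing on the carousel, and leave the magnifier, the screwdriver and the circuit board on the bench where they are.

Things in the scene. Friction and masses are not known exactly. Their poses are not given: they have to be found in the camera images.
- foot: Fixed round black foot of the carousel, 200 mm across. Origin on the turning axis at the bench surface, z up. A flat white tongue runs out along its -x axis and carries the pointer: an arrow 24 mm high, head 45 mm wide, its tip 138 mm from the axis and looking at it, its tail 210 mm from it. The pointer marks the front; it lies lower than the disc's top face.
- carousel (a joint): Turn of the grey disc, rad, positive anticlockwise from above, free either way (to 15 rad); light friction (0.7 N at a post), stays where left. Disc 260 mm across, top face 30 mm above the bench; hub 28 mm across, 12 mm higher. Four rubber pads, 56 mm across, 1.5 mm thick, 65 mm from the axis, 90 degrees apart, one thing on each. Reads 0 at the start, wherever the disc then stands.
- post0 (a point): Centre of the top of a dark steel post on the carousel's rim, for pushing: 12 mm across, 30 mm tall (top 60 mm above the bench), 120 mm from the axis, turning with the disc. Four alike posts stand midway between the pads, numbered anticlockwise.
- post1 (a point): Centre of the top of a dark steel post on the carousel's rim, for pushing: 12 mm across, 30 mm tall (top 60 mm above the bench), 120 mm from the axis, turning with the disc. Four alike posts stand midway between the pads, numbered anticlockwise.
- post2 (a point): Centre of the top of a dark steel post on the carousel's rim, for pushing: 12 mm across, 30 mm tall (top 60 mm above the bench), 120 mm from the axis, turning with the disc. Four alike posts stand midway between the pads, numbered anticlockwise.
- post3 (a point): Centre of the top of a dark steel post on the carousel's rim, for pushing: 12 mm across, 30 mm tall (top 60 mm above the bench), 120 mm from the axis, turning with the disc. Four alike posts stand midway between the pads, numbered anticlockwise.
- spool: The solder spool: a reel with two white round flanges 48 mm across and bright wire wound between them, 43 mm tall, about 120 g, with a dark axle hole in its top. Stands loose and upright on one of the four pads. Origin at the centre of its underside.
- capacitor: Black round capacitor can, 32 mm across, 49 mm tall with two small terminals on top, loose and upright on another pad. Origin at the centre of its underside.
- transformer: Small transformer, 40 x 34 x 34 mm, dark steel core round a copper winding, loose on another pad. Origin at the centre of its underside.
- heatsink: Finned aluminium heatsink block, 38 x 32 x 34 mm, loose on another pad. Origin at the centre of its underside.
- magnifier: Hand magnifier lying loose on the bench, black, lens 80 mm across, handle along its -x axis to 123 mm from the lens centre, 12 mm high. Origin under the lens centre.
- screwdriver: Screwdriver lying loose on the bench along its own x axis, about 170 mm long and under 35 mm high. Origin at its underside.
- board: Brown circuit board lying loose on the bench, 90 x 60 mm, 15 mm high with its parts. Origin at the centre of its underside.
Things that resemble listed ones, but are neither listed nor needed, are in the scene too. What is shaped like the capacitor but pink is not meant.

How it is judged:
At the end, for the whole second after the job is handed in: Spool upright on its pad, its centre within 10 mm of the line from the axis through the pointer, on the pointer's side; carousel at rest; the other three things upright (under 0.15 rad), 50 to 80 mm from the axis; magnifier, screwdriver and board within 20 mm of where they were (y of spool in the frame of foot between -0.01 and 0.01 m and x of spool in the frame of foot below -0.05 m and velocity of joint carousel between -0.05 and 0.05 rad/s and angle between each of spool, capacitor, transformer, heatsink's own z axis and vertical below 0.15 rad and horizontal distance between spool and foot between 0.05 and 0.08 m and height (world z) of each of spool, capacitor, transformer, heatsink below 0.036 m and horizontal distance between capacitor and foot between 0.05 and 0.08 m and horizontal distance between transformer and foot between 0.05 and 0.08 m and horizontal distance between heatsink and foot between 0.05 and 0.08 m and distance of each of magnifier, screwdriver, board from where it was at the start of the episode below 0.02 m); the robot touches nothing.
It fails at once if the robot touches a thing standing on the carousel (over 0.5 N) (contact force between any of the fingers, the arm and spool above 0.5 N or contact force between any of the fingers, the arm and capacitor above 0.5 N or contact force between any of the fingers, the arm and transformer above 0.5 N or contact force between any of the fingers, the arm and heatsink above 0.5 N).
It fails at once if a thing standing on the carousel is lifted, or falls over, or leaves the disc (height (world z) of any of spool, capacitor, transformer, heatsink above 0.045 m or height (world z) of any of spool, capacitor, transformer, heatsink below 0.025 m or angle between any of spool, capacitor, transformer, heatsink's own z axis and vertical above 0.4 rad).
It fails at once if the carousel is whirled round (faster than 3 rad/s) (velocity of joint carousel above 3 rad/s or velocity of joint carousel below -3 rad/s).
It fails at once if the magnifier, the screwdriver or the board is moved more than 20 mm (distance of any of magnifier, screwdriver, board from where it was at the start of the episode above 0.02 m).
It also fails if it takes over 58 s, if anything falls off the work surface, if the arm or the gripper's body presses on something with over 40 N, if the wrist force passes 120 N, or if a joint passes its speed limit or range.

## Working session

There is one attempt and no reset: what is moved stays moved. The work goes in short steps, Python scripts to look and compute and a tool call to move; the robot and the scene stay as the last step left them, time stands still between calls to the robot, and variables do not carry over. Pictures are saved under pics/ and viewed, at most 10 in all, crops included, and the job is handed in when it is done.

Besides the shell and the picture viewer there is one more tool, called after "Request:" by a JSON object that holds its "op" and its "data", one argument or row to a line. drive_tool: Moves the arm, as the interface text tells. Its arguments: {"type":"object","properties":{"plan":{"type":"array"},"squeeze":{"type":"number"}},"required":["plan"]}

```bash
mkdir -p pics; cat > h.py <<'E'
import numpy as np, cv2
from rig import ctrl
def cal(n):
    c=ctrl.get_calibration(n); f=192/np.tan(np.radians(c['fov_y'])/2)
    return np.array([[f,0,c['cx']],[0,f,c['cy']],[0,0,1]]),np.array(c['dist_coeffs'],float),np.array(c['R']),np.array(c['t'])
def ray(n,uv,z):
    K,d,R,t=cal(n); p=cv2.undistortPoints(np.array(uv,float).reshape(-1,1,2),K,d).reshape(-1,2)
    D=np.c_[p,np.ones(len(p))]@R; o=-R.T@t
    return o+D*((z-o[2])/D[:,2])[:,None]
def proj(n,X):
    K,d,R,t=cal(n); return cv2.projectPoints(np.array(X,float).reshape(-1,1,3),cv2.Rodrigues(R)[0],t,K,d)[0].reshape(-1,2)
def snap(n,f):
    a=ctrl.snapshot(n); cv2.imwrite('pics/'+f,a[:,:,::-1]); return a
E
python3 - <<'E'
from h import *
snap('top','t0.png'); snap('side','s0.png')
for n in('top','side'):
    K,d,R,t=cal(n); print(n,K[0,0],-R.T@t,R[2])
s=ctrl.observe(); print(s['time'],s['tcp_pos'],s['ee_rot'],s['opening'])
E
```

```text
top 469.7070184881219 [0.42934079 0.07165022 1.06476888] [ 0.18478726 -0.00949418 -0.98273268]
side 451.0074431464955 [ 0.32934403 -0.6623416   0.71340868] [ 0.28642053  0.70302318 -0.65093909]
0.1 [ 0.2140385  -0.58684525  0.22184998] [ 9.84746780e-01  1.73992488e-01 -1.46574156e-04 -6.10293671e-04] 0.08687894460962221
```

View pics/t0.png

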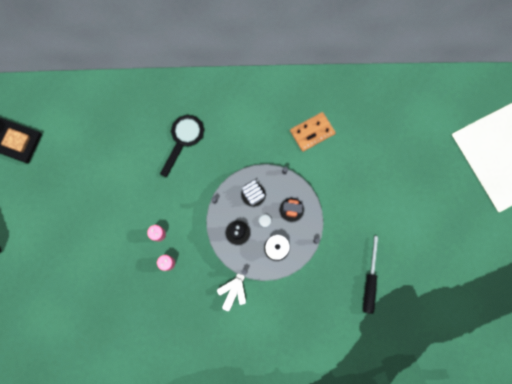

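View pics/s0.png

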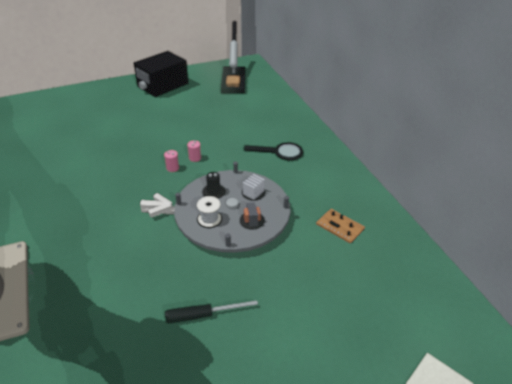

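The top view shows the hub at about (265,221), spool (277,247), capacitor (237,232), heatsink (253,193) and transformer (292,209). The posts are near (285,170), (215,199), (244,269) and (317,239), and the white arrow runs from about (240,277) to (228,308). The side view agrees with this layout.

```bash
cat > meas.py <<'E'
from h import *
def measure(a):
    # disc: grey mask inside arrow/hub region -> fit of ellipse to disc's contour at z=.03
    hsv=cv2.cvtColor(a,cv2.COLOR_RGB2HSV)
    roi=np.zeros(a.shape[:2],np.uint8); cv2.circle(roi,(265,221),100,255,-1)
    g=((hsv[...,1]<60)&(hsv[...,2]>70)&(hsv[...,2]<170)&(roi>0)).astype(np.uint8)
    n,l,st,ce=cv2.connectedComponentsWithStats(g); k=1+np.argmax(st[1:,4])
    c=max(cv2.findContours((l==k).astype(np.uint8),0,1)[0],key=len)
    P=ray('top',cv2.convexHull(c).reshape(-1,2),.03)[:,:2]
    for _ in range(4):
        s=np.linalg.lstsq(np.c_[2*P,np.ones(len(P))],(P**2).sum(1),rcond=None)[0]; r=np.sqrt(s[2]+s[:2]@s[:2])
        e=abs(np.linalg.norm(P-s[:2],axis=1)-r); P=P[e<max(.002,2*np.median(e))]
    return s[:2],r,hsv
E
python3 - <<'E'
from meas import *
a=cv2.cvtColor(cv2.imread('pics/t0.png'),cv2.COLOR_BGR2RGB)
C,r,hsv=measure(a); print('axis',C,'r',r)
print('hub',ray('top',[(265,221)],.042))
w=((hsv[...,1]<50)&(hsv[...,2]>185)).astype(np.uint8)
n,l,st,ce=cv2.connectedComponentsWithStats(w)
for i in range(1,n):
    if st[i,4]>25: print('white',ce[i],st[i,4],ray('top',[ce[i]],.0735)[0,:2],ray('top',[ce[i]],.024)[0,:2])
sub=a[255:320,205:265]; cv2.imwrite('pics/arrow.png',cv2.resize(sub[:,:,::-1],None,fx=9,fy=9,interpolation=2))
P=ray('top',[(285,170),(215,199),(244,269),(317,239)],.055)[:,:2]-C
print('posts',np.linalg.norm(P,axis=1),np.degrees(np.arctan2(P[:,1],P[:,0])))
N=['cap','heat','trafo','spool'];z=[.08,.0655,.0655,.0745]
for q,(uv,zz) in zip(N,zip([(237,230),(253,192),(292,208),(277,247)],z)):
    p=ray('top',[uv],zz)[0,:2]-C; print(q,np.linalg.norm(p),np.degrees(np.arctan2(p[1],p[0])))
E
```

```text
axis [0.56115571 0.04525508] r 0.12965350515921864
hub [[0.55895282 0.04434478 0.042     ]]
white [490.40328467 153.57898853] 3836 [ 0.69229505 -0.45853499] [ 0.70542594 -0.48501032]
white [186.95800525 129.96325459] 381 [0.76103357 0.21153297] [0.77759697 0.21851815]
white [252.63636364 191.8041958 ] 286 [0.61871542 0.06995625] [0.62817203 0.06987166]
white [264.552 220.72 ] 125 [0.55558276 0.04612045] [0.56188678 0.0448456 ]
white [277.07517084 246.72892938] 439 [0.49985342 0.02131896] [0.50337454 0.01880562]
white [374.30769231 254.21978022] 91 [ 0.47875354 -0.18309019] [ 0.48122102 -0.1958109 ]
white [164.42 263.66] 50 [0.47013932 0.25808758] [0.47217664 0.26739751]
white [232.79347826 292.08152174] 552 [0.40849672 0.11598867] [0.40745585 0.11820276]
posts [0.11854256 0.11704177 0.11542748 0.1203342 ] [ -23.8645255    66.27859031  155.99716666 -112.269287  ]
cap 0.06440084286790679 112.48803712618736
heat 0.06332509528436034 22.183934420343835
trafo 0.06301785621812435 -69.99724314033789
spool 0.06632005693994944 -159.0538503627053
```

View pics/arrow.png

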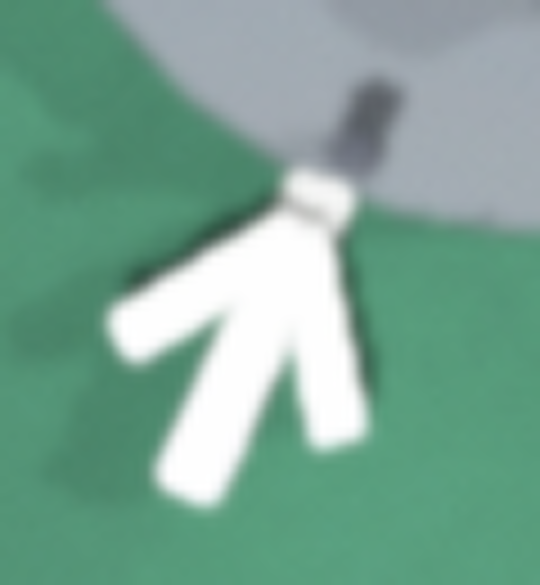

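Request:
{"op": "drive_tool", "data": {
  "plan": [3,-2.2,0,-6,-1,6,-4.4,0,-12,-1,9,-6.6,0,-18,-1,12,-8.8,0,-24,-1,15,-11,0,-30,-1,18,-13.2,0,-36,-1,21,-15.4,0,-42,-1,24,-17.6,0,-48,-1]
}}

```text
time: 0.77
tcp_pos: [0.3799, -0.3378, 0.2224]
ee_rot: [0.827, 0.562, -0.0, -0.0]
contact_force: [0.2, -1.0, -0.4]
opening: 0.0414
gripper_force: 0.0
```

```bash
cat > go.py <<'E'
from h import *
from scipy.spatial.transform import Rotation as Ro
def shift(X):  # world targets -> tool axes cm
    s=ctrl.observe(); R=Ro.from_quat(s['ee_rot'])
    print('t',s['time'],'tcp',np.round(s['tcp_pos'],4),'yaw y',np.degrees(np.arctan2(R.as_matrix()[1,1],R.as_matrix()[0,1])),'F',np.round(s['contact_force'],2),'op',s['opening'])
    print(np.round(R.inv().apply(np.atleast_2d(X)-s['tcp_pos'])*100,2))
E
python3 -c "
from go import *
shift([[.549,-.080,.22],[.549,-.08,.043]])"
```

```text
t 0.7667 tcp [ 0.3799 -0.3378  0.2224] yaw y -21.6688734111859 F [ 0.19 -0.97 -0.44] op 0.04138908217673826
[[30.21  6.2   0.23]
 [30.21  6.2  17.93]]
```

Request:
{"op": "drive_tool", "data": {
  "plan": [3.8,0.8,0,0,-1,7.6,1.6,0,0,-1,11.4,2.4,0,0,-1,15.2,3.2,0,0,-1,19,4,0,0,-1,22.8,4.7,0,0,-1,26.6,5.5,0,0,-1,30.2,6.2,0,0,-1]
}}

```text
time: 1.43
tcp_pos: [0.5504, -0.0807, 0.2224]
ee_rot: [0.829, 0.56, -0.0, -0.0]
contact_force: [0.8, -0.8, -1.2]
opening: 0.0006
gripper_force: 0.0
```

Request:
{"op": "drive_tool", "data": {
  "plan": [0,0,3,0,-1,0,0,6,0,-1,0,0,9,0,-1,0,0,11,0,-1,0,0,11,0,-1]
}}

```text
time: 1.85
tcp_pos: [0.5468, -0.0824, 0.108]
ee_rot: [0.829, 0.56, -0.003, -0.003]
contact_force: [-1.3, -1.2, -0.4]
opening: 0.0003
gripper_force: 0.0
```

```bash
python3 -c "
from go import *
shift([[.549,-.080,.11],[.549,-.08,.043]])
a=snap('top','t1.png');b=snap('side','s1.png')
cv2.imwrite('pics/c1.png',np.hstack([cv2.resize(a[130:330,170:370],(400,400)),cv2.resize(b[130:290,140:300],(400,400))])[:,:,::-1])"
```

```text
t 1.85 tcp [ 0.5468 -0.0824  0.108 ] yaw y -21.94452751787586 F [-1.27 -1.21 -0.42] op 0.0002755583258535607
[[ 0.31  0.11 -0.21]
 [ 0.32  0.16  6.49]]
```

View pics/c1.png

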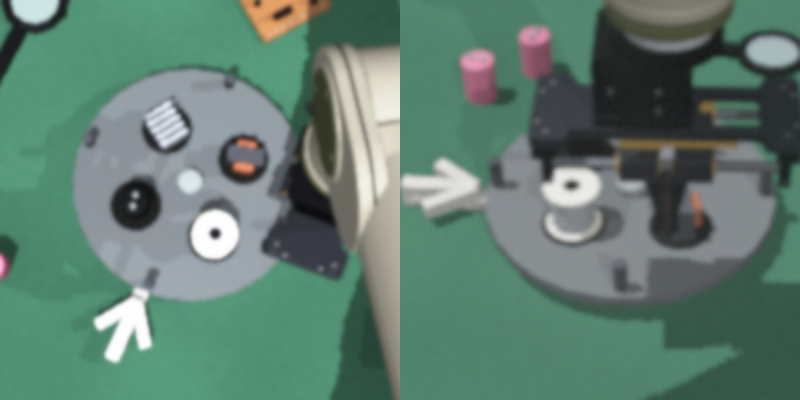

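```bash
python3 -c "
from go import *
print(proj('side',[[.5143,-.0652,.06],[.547,-.082,.108],[.547,-.082,.043],[.583,-.0137,.065]]))
C=np.array([.561,.045])
def W(a,gap=0.):
    a=np.radians(a);u=np.array([np.cos(a),np.sin(a)]);t=np.array([-u[1],u[0]])
    return np.r_[C+.12*u+(.021+gap)*t,.043]
A=[-113-2*k for k in range(0,24)]
shift([W(-113,.015)]); 
# per-step in the tool frame for calls of 8 rows at 2 deg/row, tool y along t
a=np.radians(-113);t=np.array([-np.sin(a),np.cos(a)]);ty=t;tx=np.array([-ty[1],ty[0]])
print([(round(100*float((W(-113-2*k)-W(-113))[:2]@tx),2),round(100*float((W(-113-2*k)-W(-113))[:2]@ty),2)) for k in range(1,9)])
"
```

```text
[[226.82755976 234.55719858]
 [245.16000535 218.81185737]
 [245.13804295 241.9367261 ]
 [249.78416571 208.00234003]]
t 1.95 tcp [ 0.5496 -0.0825  0.1126] yaw y -21.954269347568008 F [0.01 0.28 1.02] op 0.0002517489693083558
[[ 0.19 -0.32  6.96]]
[(-0.07, -0.42), (-0.12, -0.84), (-0.15, -1.27), (-0.18, -1.69), (-0.18, -2.12), (-0.17, -2.54), (-0.15, -2.97), (-0.11, -3.39)]
```

Request:
{"op": "drive_tool", "data": {
  "plan": [0,0,1.5,0,-1,0,0,3,0,-1,0,0,4.5,0,-1,0,0,5.7,0,-1,0,0,6.5,0,-1,0,0,6.9,0,-1,0,0,6.9,0,-1]
}}

```text
time: 2.53
tcp_pos: [0.5498, -0.0827, 0.0435]
ee_rot: [0.829, 0.559, -0.0, -0.0]
contact_force: [-0.9, 0.7, 0.6]
opening: 0.0004
gripper_force: 0.0
```

Request:
{"op": "drive_tool", "data": {
  "plan": [0.1,-0.4,0,0,-1,0.2,-0.8,0,0,-1,0.2,-1.2,0,0,-1,0.2,-1.5,0,0,-1,0.2,-1.8,0,0,-1,0.1,-2.1,0,2,-1,0.1,-2.5,0,4,-1,0.1,-2.9,0,6,-1]
}}

```text
time: 3.2
tcp_pos: [0.5231, -0.0711, 0.0438]
ee_rot: [0.858, 0.514, 0.0, 0.0]
contact_force: [0.2, -1.5, 0.3]
opening: 0.0005
gripper_force: 0.4
```

```bash
python3 -c "
from go import *
shift([[.549,-.080,.043]])
a=snap('top','t2.png');b=snap('side','s2.png')
cv2.imwrite('pics/c2.png',np.hstack([cv2.resize(a[130:330,170:370],(400,400)),cv2.resize(b[130:290,140:300],(400,400))])[:,:,::-1])"
```

```text
t 3.2 tcp [ 0.5231 -0.0711  0.0438] yaw y -28.075779994474626 F [ 0.25 -1.47  0.33] op 0.00048767079211813226
[[0.43 2.7  0.08]]
```

View pics/c2.png

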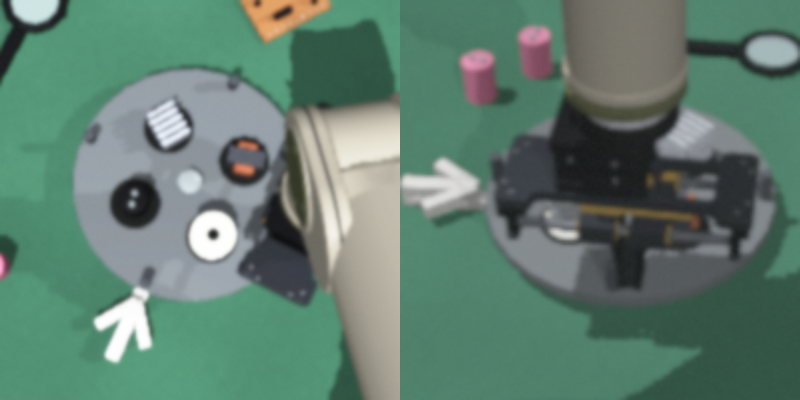

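Request:
{"op": "drive_tool", "data": {
  "plan": [-0.1,-0.4,0,2,-1,-0.1,-0.8,0,4,-1,-0.2,-1.3,0,6,-1,-0.2,-1.7,0,8,-1,-0.2,-2.1,0,10,-1,-0.2,-2.5,0,12,-1,-0.1,-3,0,14,-1,-0.1,-3.4,0,16,-1]
}}

```text
time: 3.97
tcp_pos: [0.4928, -0.0558, 0.0437]
ee_rot: [0.92, 0.391, 0.0, 0.0]
contact_force: [0.6, 0.1, -1.0]
opening: 0.0004
gripper_force: 0.3
```

Request:
{"op": "drive_tool", "data": {
  "plan": [-0.1,-0.4,0,2,-1,-0.1,-0.8,0,4,-1,-0.2,-1.3,0,6,-1,-0.2,-1.7,0,8,-1,-0.2,-2.1,0,10,-1,-0.2,-2.5,0,12,-1,-0.1,-3,0,14,-1,-0.1,-3.4,0,16,-1]
}}

```text
time: 4.63
tcp_pos: [0.4677, -0.0328, 0.0437]
ee_rot: [0.966, 0.259, 0.0, 0.0]
contact_force: [0.0, -0.1, 0.3]
opening: 0.0005
gripper_force: 0.3
```

```bash
python3 -c "
from go import *
shift([[.549,-.080,.043]]); p=np.array(ctrl.observe()['tcp_pos'])[:2]-[.561,.045]; print(np.linalg.norm(p),np.degrees(np.arctan2(p[1],p[0])))
a=snap('top','t3.png');b=snap('side','s3.png')
cv2.imwrite('pics/c3.png',np.hstack([cv2.resize(a[130:330,170:370],(400,400)),cv2.resize(b[130:290,140:300],(400,400))])[:,:,::-1])"
```

```text
t 4.6333 tcp [ 0.4677 -0.0328  0.0437] yaw y -59.9761672324547 F [ 0.01 -0.13  0.35] op 0.0004640422922094233
[[4.68 8.15 0.08]]
0.12149487993388278 -140.15255247818035
```

View pics/c3.png

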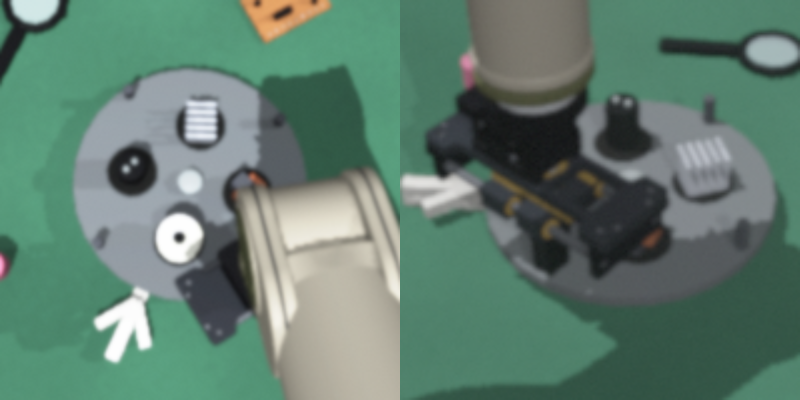

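Request:
{"op": "drive_tool", "data": {
  "plan": [-0.1,-0.4,0,2,-1,-0.1,-0.8,0,4,-1,-0.2,-1.2,0,6,-1,-0.2,-1.5,0,7.5,-1,-0.2,-1.8,0,8.5,-1,-0.2,-2,0,9.5,-1,-0.2,-2,0,9.5,-1,-0.2,-2,0,9.5,-1]
}}

```text
time: 5.4
tcp_pos: [0.456, -0.0166, 0.0436]
ee_rot: [0.984, 0.179, 0.0, 0.0]
contact_force: [-0.1, -0.6, 0.1]
opening: 0.0004
gripper_force: 0.0
```

```bash
cat > spool.py <<'E'
from meas import *
a=snap('top','t4.png'); hsv=cv2.cvtColor(a,cv2.COLOR_RGB2HSV); C=np.array([.561,.045])
m=((hsv[...,1]<50)&(hsv[...,2]>185)).astype(np.uint8); n,l,st,ce=cv2.connectedComponentsWithStats(m)
p0=ray('top',[(232.79,292.08)],.020)[0,:2]-C; u=p0/np.linalg.norm(p0)
for i in range(1,n):
    if st[i,4]>150 and np.hypot(*(ce[i]-[265,221]))<50:
        (x,y),r=cv2.minEnclosingCircle(np.argwhere(l==i)[:,::-1].astype(np.float32))
        for uv in (ce[i],(x,y)):
            p=ray('top',[uv],.0735)[0,:2]-C; print(st[i],uv,r,'dist',np.linalg.norm(p),'offset mm (+=ccw)',1000*(u[0]*p[1]-u[1]*p[0]),'ang',np.degrees(np.arctan2(p[1],p[0])),np.degrees(np.arctan2(u[1],u[0])))
s=ctrl.observe(); p=np.array(s['tcp_pos'])[:2]-C; print(s['time'],s['tcp_pos'],'tcp ang',np.degrees(np.arctan2(p[1],p[0])),s['contact_force'])
E
python3 spool.py; python3 -c "
import cv2;a=cv2.imread('pics/t4.png');cv2.imwrite('pics/c4.png',cv2.resize(a[130:330,170:370],(600,600)))"
```

```text
[267 181  18  21 277] [275.20577617 190.97472924] 11.419300079345703 dist 0.06295357031366537 offset mm (+=ccw) -3.870850924909762 ang -22.00941319041636 154.46539502582908
[267 181  18  21 277] (274.8370666503906, 190.81460571289062) 11.419300079345703 dist 0.0630091635551121 offset mm (+=ccw) -4.7352145708221896 ang -21.22469473917622 154.46539502582908
[243 235  23  25 411] [253.55961071 246.90754258] 12.186668395996094 dist 0.06557908177644609 offset mm (+=ccw) 2.7166268286636375 ang 156.8395637314576 154.46539502582908
[243 235  23  25 411] (253.99253845214844, 247.1865692138672) 12.186668395996094 dist 0.0657936487154251 offset mm (+=ccw) 3.7871409879582654 ang 157.76521500284963 154.46539502582908
5.45 [ 0.45601045 -0.01669042  0.04357085] tcp ang -149.56208746921777 [ 0.30129559 -0.48366754 -1.27682421]
```

View pics/c4.png

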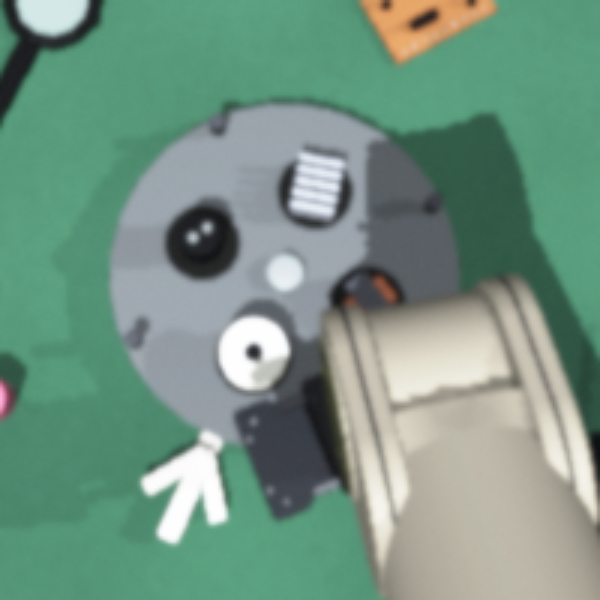

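The spool is about 3 mm (2.5–3°) short of the pointer line, so I'll push a little more, back off and lift.

Request:
{"op": "drive_tool", "data": {
  "plan": [-0.1,-0.2,0,1,-1,-0.1,-0.4,0,2,-1,-0.1,-0.6,0,2.5,-1,-0.1,-0.6,0,2.5,-1,-0.1,-0.6,0,2.5,-1,-0.1,-0.3,0,2.5,-1,-0.2,0.3,0,2.5,-1,-0.2,0.9,0,2.5,-1]
}}

```text
time: 6.12
tcp_pos: [0.4573, -0.0264, 0.0436]
ee_rot: [0.988, 0.157, 0.0, 0.0]
contact_force: [0.3, -1.3, -0.6]
opening: 0.0003
gripper_force: 0.0
```

Request:
{"op": "drive_tool", "data": {
  "plan": [0,0,-1.5,0,-1,0,0,-4,0,-1,0,0,-7,0,-1,0,0,-10,0,-1,0,0,-13,0,-1,0,0,-16,0,-1,0,0,-16,0,-1]
}}

```text
time: 6.7
tcp_pos: [0.46, -0.0265, 0.2092]
ee_rot: [0.988, 0.156, 0.004, 0.001]
contact_force: [0.8, -0.5, -0.4]
opening: 0.0003
gripper_force: 0.0
```

Request:
{"op": "drive_tool", "data": {
  "plan": [0,3,0,0,-1,0,6,0,0,-1,0,9,0,0,-1,0,12,0,0,-1,0,15,0,0,-1,0,18,0,0,-1,0,20,0,0,-1,0,20,0,0,-1]
}}

```text
time: 7.37
tcp_pos: [0.5187, -0.2216, 0.2025]
ee_rot: [0.988, 0.154, -0.001, 0.0]
contact_force: [-0.7, -0.4, -0.0]
opening: 0.001
gripper_force: 0.0
```

```bash
python3 spool.py; python3 -c "
from h import *
a=cv2.imread('pics/t4.png');b=snap('side','s5.png')[:,:,::-1];cv2.imwrite('pics/c5.png',np.hstack([cv2.resize(a[130:330,170:370],(400,400)),cv2.resize(b[130:290,140:300],(400,400))]))"
```

```text
[268 181  19  22 287] [276.46341463 191.67247387] 11.722850799560547 dist 0.06254741974088093 offset mm (+=ccw) -0.7902331385901338 ang -24.810702557755075 154.46539502582908
[268 181  19  22 287] (276.7577209472656, 191.21133422851562) 11.722850799560547 dist 0.06372905506969424 offset mm (+=ccw) -0.6176237215802169 ang -24.979320002417204 154.46539502582908
[209 219  29  15 232] [219.68965517 225.5862069 ] 14.708145141601562 dist 0.09744251356497226 offset mm (+=ccw) -81.25633968331304 ang 97.96495913783792 154.46539502582908
[209 219  29  15 232] (222.42857360839844, 226.0) 14.708145141601562 dist 0.09186226720965404 offset mm (+=ccw) -75.58723555309042 ang 99.09606938084416 154.46539502582908
[241 235  24  25 442] [252.58597285 246.68325792] 12.303646087646484 dist 0.06593398671091465 offset mm (+=ccw) 0.6549461827688174 ang 155.034544126318 154.46539502582908
[241 235  24  25 442] (252.53936767578125, 246.78346252441406) 12.303646087646484 dist 0.06616578602084765 offset mm (+=ccw) 0.6516042634653086 ang 155.02965610321667 154.46539502582908
[ 217  238  100   73 1880] [264.20638298 270.30531915] 57.71708297729492 dist 0.1096147596853009 offset mm (+=ccw) 42.91183220309434 ang 177.51192830747462 154.46539502582908
[ 217  238  100   73 1880] (269.0, 274.5) 57.71708297729492 dist 0.11851001536918333 offset mm (+=ccw) 55.53610407183367 ang -177.589882464517 154.46539502582908
7.4167 [ 0.51869726 -0.21886983  0.20265204] tcp ang -99.10796942947263 [0.21679088 1.32798566 0.30240506]
```

View pics/c5.png

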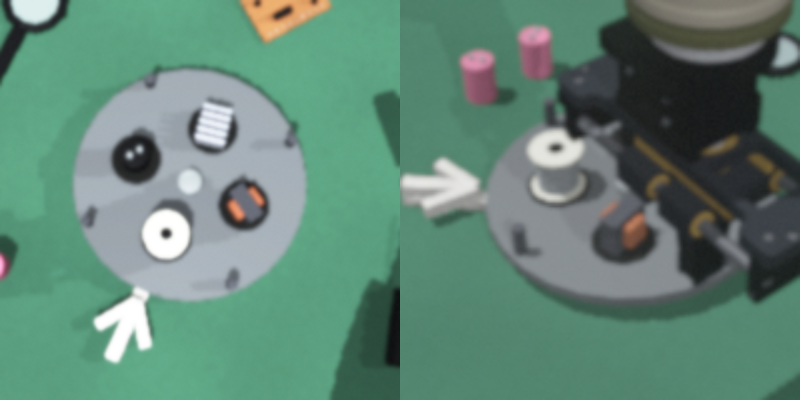

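The spool is 0.7 mm off the pointer line, everything on the disc is upright, and the arm is clear. I'll hand in.

```bash
python3 -c "
from rig import ctrl
print(ctrl.finish_job())"
```

```text
the job is handed in; nothing more can be done
None
```

The job is handed in: by the top camera the spool stands about 0.7 mm off the pointer line (10 mm allowed), the things on the disc looked upright, and the arm was clear; the judge's result was not shown.

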